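# Lock the modelling turntable

### The arm

A 6-joint arm with a two-finger parallel gripper is mounted at the origin on the work surface. World frame = base frame: x ahead of the robot, y to its left, z up, the work surface at z = 0. Lengths are in m, angles in rad, forces in N, time in s.
With the tool pointing down it reaches from about 0.425 to 0.925 m from the base axis. Payload 12.5 kg.
Tool frame: the origin (TCP) lies between the finger pads; the fingertips stand 11 mm ahead of it and the grasp point (between the pads) lies 8 mm behind it (manip.finger_overhang is the z of the fingertips in the tool frame, in m); z points along the fingers, y is the line along which they close (so a half turn about z gives the same grasp; the last joint's range is limited). The gripper opens to 85 mm and grips with 20 to 120 N. Pads are 22 mm wide; open, the fingers measure 114 mm over their backs; the gripper's body (76 mm by 85 mm) begins 54 mm behind the grasp point. The pads swing forward as they close: fully open they stand 13 mm farther back than shut.
Start: joints at [-1.437, 0.491, 1.559, -0, 1.092, -0.106], TCP at [0.148, -0.607, 0.221] pointing down, gripper open.
Joint ranges: [-3.1, 3.1], [-0.84, 2.19], [0.05, 2.79], [-1.13, 4.28], [0.06, 2.93], [-2.69, 2.69]. Speed limits (rad/s): [2.22, 2.22, 2.79, 3.14, 3.14, 3.14].

### API

Orientations are given as [roll, pitch, yaw] about the fixed x, y, z axes, in that order (R = Rz(yaw) Ry(pitch) Rx(roll)).
In Python, from cell import manip, effector, inverse_kinematics, sensors, read_camera, job, regions_of gives the robot as it stands. The module is installed in compiled form; this text tells all that it offers. Calls block until the motion is done:
- manip.move_ptp(position, orientation): joint-space move of the TCP to a pose.
- manip.move_straight(position, rotation=None, rate=0.15): straight line of the TCP; rotation=None keeps the orientation; rate is the mean speed in m/s.
- manip.move_j(angles): joint-space move.
- effector.move_gripper(opening): finger opening in m; the grip force is fixed at half the most; returns when the fingers have stopped.
- manip.dwell(seconds).
- inverse_kinematics(position, orientation): joint angles nearest the present ones, or None.
- sensors.state(): the state.
- read_camera(name): name is "side" or "top"; returns a dict with "pixels" (420x560x3 uint8, red, green, blue), "mtx" (3x3 intrinsics, pixels), "k1" (the pictures are not rectified: a ray, as slopes to the right and down, at radius r is drawn at 1 + k1 r^2 times it, then the intrinsics apply), "T" (4x4, takes a point from camera to world coordinates). Camera axes: x right, y up, looking along -z (the intrinsics and any distortion apply to the point x, -y, -z); pixel columns grow to the right and rows downward; lengths in m; the calibration is good to about 2 mm. A picture is of the moment at which its call begins. There is no depth.
A pose or a line that the arm cannot do raises manip.PlanningError and nothing moves.
- job.finish_job(): hands the job in; it is judged then, once.
Trained networks look in a picture, given as the dict that the camera call returned (one of the last four; its "shot" number tells which), for a name from the list of things; names that differ only in an ending like _2 or _b are one class to them, and where a whole thing is asked for, a point or a joint stands for the part that bears it (a point fixed in the world has none). Each returns a list of dicts, best first, with "conf" (0 to 1); they miss things now and then, are a little off and sometimes report something else, mostly with a low value. They report only what shows in the picture. A call takes as long as a camera call.
- regions_of(picture, target): "pixels" (420x560 bool, what is visible of it) and "extent" ([left, top, right, bottom] in pixels, round what is visible of it).
The state is a dict: "t": time; "qpos": joint angles; "dq": joint speeds; "tau": joint torques, N m; "ee_pos": TCP position; "tcp_rot": TCP orientation; "wrist_force": force on the tool from outside, world axes, zero at the start; "moment": the same for the moment, N m; "gripper_width": finger opening in m; "grip_force": force on a finger pad.
Only numpy, scipy, OpenCV 4.12 (cv2) and the standard library are available. Lean on these libraries where they do the work, as an engineer would, in place of code of your own. Each camera call takes 0.05 s, during which the arm holds its last target. There are 200 camera calls.

### The job

Lock the sculptor's turntable: with the fingertips push the red knob along the L-shaped slot to the corner, so that the steel bolt runs out into the turntable's ring, then push it round the corner and along the short arm of the slot until it stops at the green dot. Just push the knob, never pinch it or pull it up, and leave the plaster piece, the tools and everything else as they stand.

Things in the scene. Friction and masses are not known exactly. Their poses are not given: they have to be found in the camera images.
- lock_gate: Fixed turntable lock: flat aluminium plate, top 18.5 mm above the bench, x -65..+75, y -70..+80 mm in this frame (origin at bench height, z up), with an L-shaped slot 14 mm wide: long arm 60 mm along -y, short arm 45 mm along +x. Only the knob rises above it. The round grey turntable (220 mm across, top 54 mm high; ring 240 mm across at its foot) is part of it, centred at x 0, y -235 mm.
- slot_start (a point): Yellow-dot end of the long arm of the slot, on its centre line at the plate's top face: (-20, +35) mm in the lock_gate frame. The pin can go 1.5 mm further.
- slot_corner (a point): Corner of the slot, on its centre lines at the plate's top face: (-20, -25) mm in the lock_gate frame. The pin stops 1.5 mm beyond it.
- slot_end (a point): Green-dot end of the short arm of the slot, on its centre line at the plate's top face: (+25, -25) mm in the lock_gate frame. The pin stops 1.5 mm beyond it.
- shift_pin: Upright steel pin in the slot, its 36 mm shoe captive under the plate (1.5 mm play, slippery). Origin on its axis at the shoe's underside, 6 mm above the bench. Red four-lobed knob, 32 mm across, free to spin, sides 24 to 50 mm above the bench; 20 mm cap on top to 54 mm. Starts in the first part of the long arm, up to 15 mm from slot_start; about 2 to 6 N at the knob moves it and the bolt.
- lock_bolt (a joint): Sliding steel bolt under the plate, m: 0 drawn back, grows as it slides along the lock_gate's -y towards the turntable, 0.040 its limit. The pin's shoe pushes it ahead; it stays where it is left (friction 1.5 N). It reads about 0.038 when the pin is pushed right to the corner.
- plaster_flame: White plaster flame-shaped piece, 116 mm across, 150 mm tall, loose on the turntable (turntable top 54 mm above the bench). Origin under its centre.
- bearing: Steel ball bearing, 52 mm across, 16 mm high, loose on the bench beside the lock. Origin under its centre.
- screwdriver: Red-handled screwdriver 190 mm long, 26 mm thick, lying along its x, loose on the bench beside the lock. Origin under its middle.
- jar: Amber jar with a white lid, 60 mm across, 80 mm tall, loose. Origin under its centre.
- wood_block: Dark wooden block 40 x 70 x 20 mm, loose. Origin under its centre.
- hammer: Hammer 260 mm long, lying along its x, loose. Origin under its middle.
- mug: Blue mug 80 mm across, 90 mm tall, loose. Origin under its centre.

How it is judged:
On the way:
1. the pin, still in the long arm, is pushed to the corner and has driven the bolt out (value of joint lock_bolt above 0.032 m and x of shift_pin in the frame of lock_gate below -0.008 m), for 0.05 s.
At the end, for the whole second after the job is handed in: The pin is at rest, upright and unlifted at the green-dot end of the short arm (within 5 mm of where the slot stops it), and the bolt is out by more than 32 mm (x of shift_pin in the frame of lock_gate above 0.0215 m and y of shift_pin in the frame of lock_gate between -0.03 and -0.02 m and value of joint lock_bolt above 0.032 m and height (world z) of shift_pin below 0.0095 m and angle between shift_pin's own z axis and vertical below 0.15 rad and linear speed of shift_pin below 0.01 m/s); the robot touches nothing.
It fails at once if the knob is pinched (pressed on opposite lobes at once) ((contact force between the fingers and shift_pin_c2 above 1 N and contact force between the fingers and shift_pin_c4 above 1 N) or (contact force between the fingers and shift_pin_c3 above 1 N and contact force between the fingers and shift_pin_c5 above 1 N)).
It fails at once if the pin is pulled up or levered over (height (world z) of shift_pin above 0.011 m or angle between shift_pin's own z axis and vertical above 0.3 rad).
It fails at once if a bystander is moved by more than 15 mm (distance of any of plaster_flame, bearing, screwdriver, jar, wood_block, hammer, mug from where it was at the start of the episode above 0.015 m).
It fails at once if the plaster piece, jar or mug is tipped (angle between any of plaster_flame, jar, mug's own z axis and vertical above 0.2 rad).
It also fails if it takes over 42 s, if anything falls off the work surface, if the arm or the gripper's body presses on something with over 40 N, if the wrist force passes 120 N, or if a joint passes its speed limit or range.

## Working session

There is one attempt and no reset: what is moved stays moved. The work goes in short steps, each a Python script; the robot and the scene stay as the last script left them, time stands still between calls to the robot, and variables do not carry over. Pictures are saved under pics/ and viewed, at most 10 in all, crops included, and the job is handed in when it is done.

```bash
mkdir -p pics
cat > h.py <<'E'
import numpy as np, cv2
from cell import *
def ray(p,uv):
    K=p["mtx"];k=p["k1"]
    d=cv2.undistortPoints(np.array(uv,float).reshape(-1,1,2),np.array(K,float),np.array([k,0,0,0.])).reshape(-1,2)
    T=np.array(p["T"]); D=np.c_[d[:,0],-d[:,1],-np.ones(len(d))]@T[:3,:3].T
    return T[:3,3],D
def onz(p,uv,z):
    o,D=ray(p,uv); return o+D*((z-o[2])/D[:,2])[:,None]
def save(p,n): cv2.imwrite("pics/"+n,p["pixels"][:,:,::-1])
E
python3 - <<'E'
from h import *
for n in("top","side"):
    p=read_camera(n);save(p,n+"1.png");print(n,np.round(p["T"],3).tolist())
    for t in("lock_gate","shift_pin"):
        for r in regions_of(p,t)[:2]:
            ys,xs=np.nonzero(r["pixels"]);c=(xs.mean(),ys.mean())
            print(t,r["conf"],r["extent"],c,onz(p,[c],.045 if t=="shift_pin" else .0185).round(4))
print(sensors.state())
E
```

```text
top [[0.016, 0.982, -0.186, 0.374], [-1.0, 0.017, 0.004, 0.04], [0.007, 0.186, 0.983, 1.163], [0.0, 0.0, 0.0, 1.0]]
lock_gate 0.59 [247.0, 212.7, 396.4, 324.5] (np.float64(323.267913629487), np.float64(267.6376014303397)) [[ 0.4368 -0.082   0.0185]]
side [[-0.895, 0.286, -0.341, 0.128], [-0.445, -0.548, 0.708, 1.009], [0.016, 0.786, 0.618, 0.925], [0.0, 0.0, 0.0, 1.0]]
lock_gate 0.56 [272.9, 177.6, 411.6, 276.2] (np.float64(347.87497841478154), np.float64(226.56466931445345)) [[ 0.4373 -0.0611  0.0185]]
shift_pin 0.71 [274.2, 181.3, 416.5, 275.5] (np.float64(347.81557516118085), np.float64(226.4587716321683)) [[ 0.4286 -0.0301  0.045 ]]
shift_pin 0.47 [301.8, 240.2, 317.8, 251.1] (np.float64(310.1310344827586), np.float64(245.58620689655172)) [[0.4874 0.0869 0.045 ]]
{'t': 0.3, 'qpos': array([-1.43661415e+00,  4.91171008e-01,  1.55908943e+00,  1.92632756e-06,
        1.09170617e+00, -1.05581079e-01]), 'dq': array([ 0.00068934, -0.00125013, -0.00097508,  0.0003548 ,  0.001043  ,
       -0.00065898]), 'tau': array([-1.00540099e-03, -6.17729044e+01, -2.61474001e+01, -9.69865187e-05,
        2.05665405e-03, -2.06231533e-05]), 'ee_pos': array([ 0.14844482, -0.607042  ,  0.2202932 ]), 'tcp_rot': array([-3.14122096e+00, -4.11087655e-05,  2.39762362e-01]), 'wrist_force': array([ 0.02478133, -0.29151888, -1.07438489]), 'moment': array([-0.00849695,  0.02605128, -0.02507321]), 'grip_force': 0.0, 'gripper_width': 0.08545624766375734}
```

View pics/top1.png

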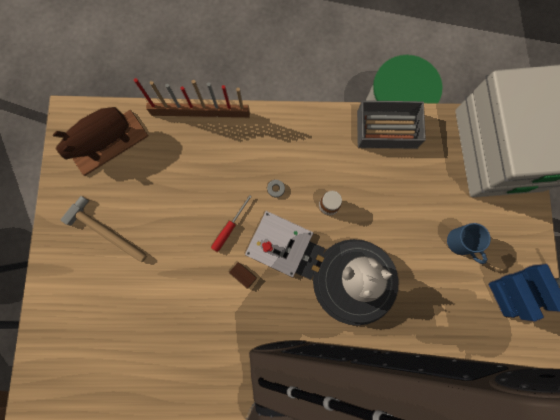

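View pics/side1.png

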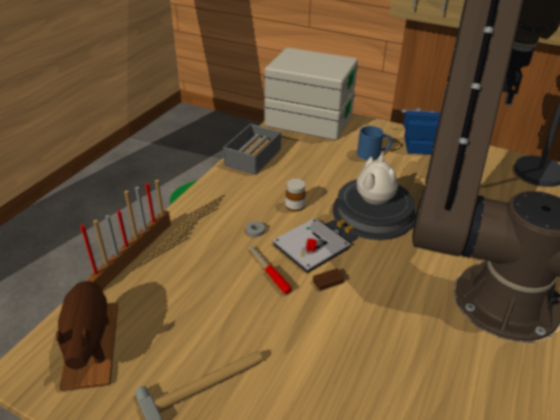

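Top: plate about (247–312, 213–276), red knob at (267,246), turntable centre at (356,282). Side: plate about (275–350, 221–268), knob at (312,244). I'll enlarge both.

Run:
```python
from h import *
a=read_camera("top");b=read_camera("side")
f=lambda p,x,y,s,w,h:cv2.resize(p["pixels"][y:y+h,x:x+w,::-1],None,fx=s,fy=s,interpolation=cv2.INTER_CUBIC)
A=f(a,240,208,8,80,72);B=f(b,265,212,8,95,64)
cv2.imwrite("pics/a.png",A);cv2.imwrite("pics/b.png",B)
```

```text
(no output)
```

View pics/a.png

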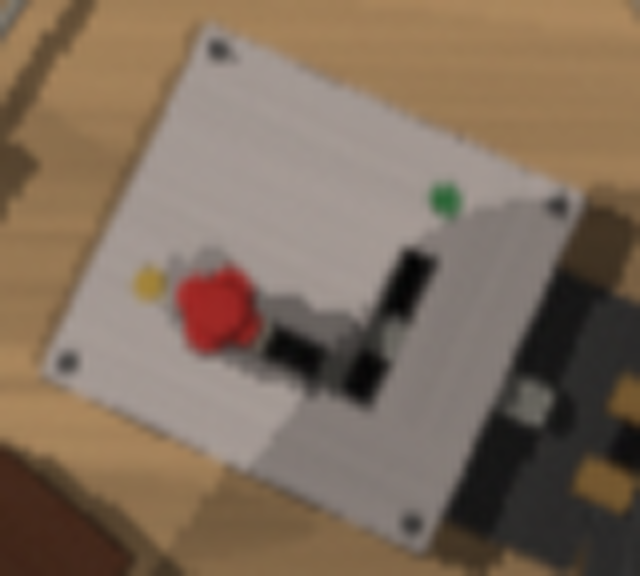

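View pics/b.png

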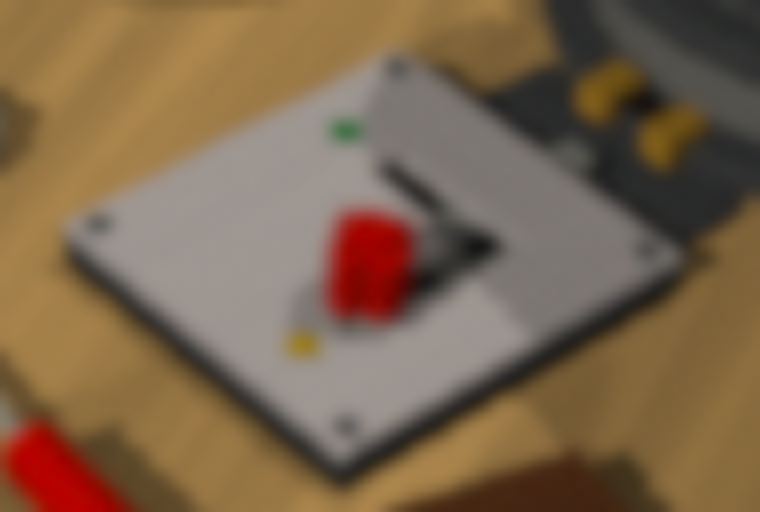

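Top crop: plate corners at (205,25), (582,195), (425,550) and (45,375), knob at about (215,308), green dot (445,200), yellow dot (150,285). The side crop shows the same plate with corners at (68,235), (395,55), (685,262) and (340,470).

Run:
```python
from h import *
from scipy.optimize import least_squares
G=np.array([[75,80],[75,-70],[-65,-70],[-65,80]])/1000
A=np.array([[205,25],[582,195],[425,550],[45,375]]);B=np.array([[68,235],[395,55],[685,262],[340,470]])
a=read_camera("top");b=read_camera("side")
pa=lambda P:(np.array(P)+.5)/8-.5+[240,208]; pb=lambda P:(np.array(P)+.5)/8-.5+[265,212]
WA=onz(a,pa(A),.0185)[:,:2];WB=onz(b,pb(B),.0185)[:,:2]
R=lambda t:np.array([[np.cos(t),-np.sin(t)],[np.sin(t),np.cos(t)]])
def fit(W,Gs=G):
    r=least_squares(lambda q:(Gs@R(q[2]).T+q[:2]-W).ravel(),[.45,0,-.4]);return r.x,np.abs(r.fun).max()
for W in(WA,WB):print(fit(W))
q,e=fit(np.r_[WA,WB],np.r_[G,G]);print(q,e);np.save("gate.npy",q)
loc=lambda w:((w[:,:2]-q[:2])@R(q[2])*1000).round(1)
for p,f,kn,dots in((a,pa,[215,306],[[150,285],[445,200]]),(b,pb,[370,262],[[303,345],[345,130]])):
    print("knob",loc(onz(p,f([kn]),.040)),"dots",loc(onz(p,f(dots),.0185)))
s=sensors.state();print(s["tcp_rot"])
w=lambda x,y:np.r_[R(q[2])@[x,y]+q[:2],.15]
for k in range(4):
    y=q[2]+k*np.pi/2
    print(k,[None if (j:=inverse_kinematics(w(*c),[np.pi,0,y])) is None else j.round(2).tolist() for c in((-.02,.08),(-.02,-.005),(-.08,-.025),(.0,-.025))],w(-.02,.08),w(-.08,-.025))
```

```text
(array([ 0.49756427,  0.04178345, -0.40839348]), np.float64(0.0019168258861121112))
(array([ 0.49381432,  0.04493633, -0.4147855 ]), np.float64(0.003031357647410471))
[ 0.49568917  0.04336011 -0.41162445] 0.004694211711799234
knob [[-16.3  31.6]] dots [[-17.3  57.3]
 [ 54.2 -25.7]]
knob [[-18.6  27.9]] dots [[-17.5  54.8]
 [ 54.2 -28.9]]
[-3.14159149e+00  2.41161373e-05  2.39838084e-01]
0 [[0.11, 0.44, 1.88, -0.0, 0.82, 2.1], [-0.04, 0.38, 1.99, -0.0, 0.77, 1.94], [-0.03, 0.3, 2.13, -0.0, 0.71, 1.95], [-0.09, 0.39, 1.97, -0.0, 0.78, 1.89]] [0.50936762 0.12467985 0.15      ] [0.41236894 0.0524562  0.15      ]
1 [[0.11, 0.44, 1.88, -0.0, 0.82, 0.53], [-0.04, 0.38, 1.99, -0.0, 0.77, 0.37], [-0.03, 0.3, 2.13, -0.0, 0.71, 0.38], [-0.09, 0.39, 1.97, -0.0, 0.78, 0.32]] [0.50936762 0.12467985 0.15      ] [0.41236894 0.0524562  0.15      ]
2 [[0.11, 0.44, 1.88, 0.0, 0.82, -1.05], [-0.04, 0.38, 1.99, 0.0, 0.77, -1.2], [-0.03, 0.3, 2.13, 0.0, 0.71, -1.19], [-0.09, 0.39, 1.97, 0.0, 0.78, -1.25]] [0.50936762 0.12467985 0.15      ] [0.41236894 0.0524562  0.15      ]
3 [[0.11, 0.44, 1.88, 0.0, 0.82, -2.62], None, None, None] [0.50936762 0.12467985 0.15      ] [0.41236894 0.0524562  0.15      ]
```

```bash
cat >> h.py <<'E'
q=np.load("gate.npy"); c,s_=np.cos(q[2]),np.sin(q[2]); R2=np.array([[c,-s_],[s_,c]])
O=[np.pi,0,q[2]+np.pi/2]
w=lambda x,y,z:np.r_[R2@[x/1000,y/1000]+q[:2],z/1000]
F=lambda:np.r_[R2.T@sensors.state()["wrist_force"][:2],sensors.state()["wrist_force"][2]]
def push(pts,lim,ax,f0):
    """step along pts until the force along gate axis ax (change) exceeds lim"""
    for x,y,z in pts:
        manip.move_straight(w(x,y,z),rate=.03); f=F()-f0
        print((x,y),f.round(1))
        if abs(f[ax])>lim: return True
    return False
E
python3 - <<'E'
from h import *
effector.move_gripper(0.0)
p=sensors.state()["ee_pos"]; manip.move_straight([p[0],p[1],.34],rate=.25)
manip.move_ptp(w(-20,74,340),O)
manip.move_straight(w(-20,74,80),rate=.25)
manip.move_straight(w(-20,74,41),rate=.08)
f0=F();print(f0,sensors.state()["t"],sensors.state()["ee_pos"])
push([(-20,y,39.5) for y in(65,55,45)],20,1,f0)
np.save("f0.npy",f0);print(sensors.state()["t"])
p=read_camera("top");a=p["pixels"][208:280,240:320,::-1];b=read_camera("side")["pixels"][190:280,265:365,::-1]
cv2.imwrite("pics/c.png",np.hstack([cv2.resize(a,(400,400)),cv2.resize(b,(400,400))]))
E
```

```text
[0.01354558 0.60228795 0.72218457] 6.5667 [0.50711806 0.11921645 0.04121395]
(-20, 65) [-0.6 -0.8  0. ]
(-20, 55) [ 0.  -0.1 -0.2]
(-20, 45) [ 0.2 -0.8 -0.3]
7.9833
```

View pics/c.png

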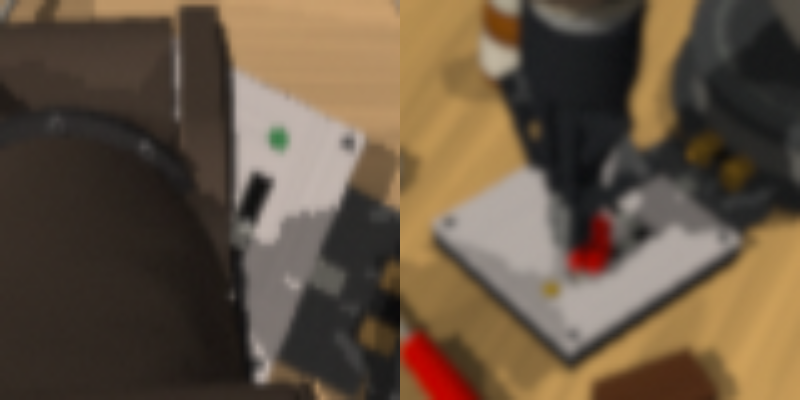

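Left (top view) is occluded by the arm. In the right (side) view the fingertips are at about (575,225), beside the knob at (595,245). The lateral alignment is unclear, so I'll zoom in.

Run:
```python
from h import *
p=read_camera("side")
im=p["pixels"].copy()
T=np.linalg.inv(p["T"]);K=np.array(p["mtx"])
def proj(P):
    v=T[:3,:3]@P+T[:3,3];d=np.array([v[0],-v[1]])/-v[2];d=d*(1+p["k1"]*d@d);return (K@[*d,1])[:2]
s=10;c0=np.array([285,212])
I=cv2.resize(im[212:270,285:360,::-1],None,fx=s,fy=s,interpolation=cv2.INTER_CUBIC)
e=sensors.state()["ee_pos"]
def dot(P,col):
    u=(proj(P)-c0+.5)*s;cv2.circle(I,tuple(int(v) for v in u),4,col,-1)
for sx in(-14.5,14.5):
    for sy in(-11,11):
        dot(w(-20+sx,45+sy,28.5),(255,255,0))
for y in(35,-25):dot(w(-20,y,18.5),(255,0,255))
dot(w(25,-25,18.5),(255,0,255))
cv2.imwrite("pics/d.png",I)
print(((e[:2]-q[:2])@R2*1000).round(2),e[2],sensors.state()["tcp_rot"])
```

```text
[-19.98  45.05] 0.03949736736114032 [ 3.14157116e+00 -2.08066087e-05  1.15918050e+00]
```

View pics/d.png

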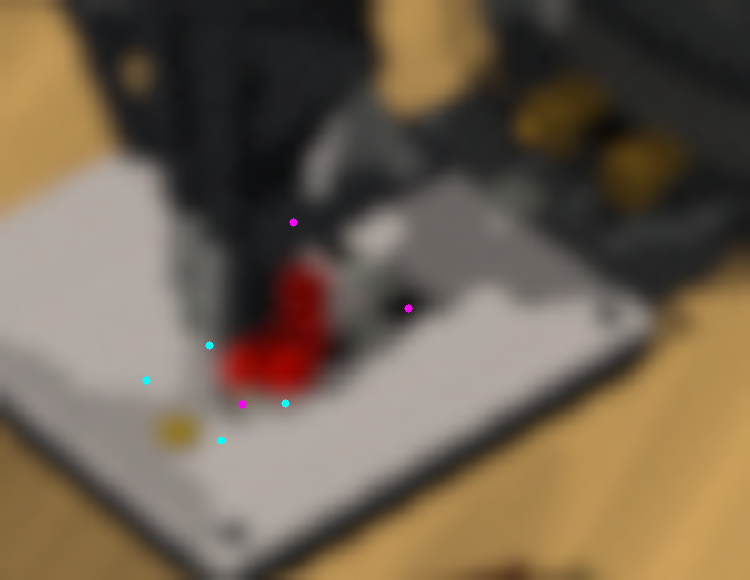

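Run:
```python
from h import *
s=sensors.state();print(s["gripper_width"],s["grip_force"],manip.finger_overhang,s["wrist_force"],s["t"])
p=read_camera("side")
I=p["pixels"][130:280,250:400,::-1];I=np.clip(I.astype(float)*2.2,0,255).astype(np.uint8)
cv2.imwrite("pics/e.png",cv2.resize(I,None,fx=4,fy=4,interpolation=cv2.INTER_CUBIC))
```

```text
0.0001754886985776173 0.0 0.011 [ 0.28652233  0.14960198 -0.61385761] 8.1333
```

View pics/e.png

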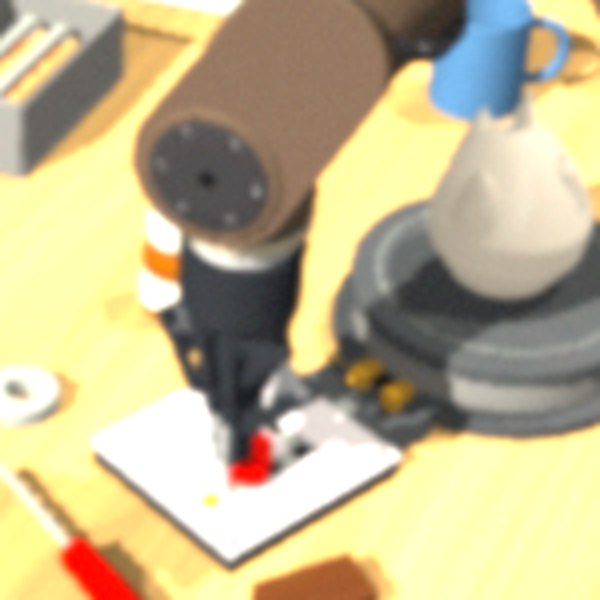

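The visible fingertip, at about (228,457), sits roughly 7 px above where I project it. That could mean the tips are higher than stated. I'll back off and touch the bare plate to find out.

Run:
```python
from h import *
manip.move_straight(w(-20,63,39.5),rate=.06)
f0=F();z=38
while z>12:
    manip.move_straight(w(-20,63,z),rate=.03);d=(F()-f0)[2]
    if abs(d)>3:break
    z-=1.5
print(z,d,sensors.state()["ee_pos"][2])
p=read_camera("side")
T=np.linalg.inv(p["T"]);K=np.array(p["mtx"])
def proj(P):
    v=T[:3,:3]@P+T[:3,3];d=np.array([v[0],-v[1]])/-v[2];d=d*(1+p["k1"]*d@d);return (K@[*d,1])[:2]
manip.move_straight(w(-20,63,z+8),rate=.06)
I=np.clip(p["pixels"][200:275,270:360,::-1]*1.8,0,255).astype(np.uint8)
I=cv2.resize(I,None,fx=8,fy=8,interpolation=cv2.INTER_CUBIC)
for sx in(-14.5,14.5):
    for sy in(-11,11):
        u=(proj(w(-20+sx,63+sy,z-11))-[270,200]+.5)*8;cv2.circle(I,tuple(int(v) for v in u),3,(255,255,0),-1)
cv2.imwrite("pics/f.png",I);print(sensors.state()["t"])
```

```text
11.0 0.40466982472171364 0.01242518117115246
13.4417
```

View pics/f.png

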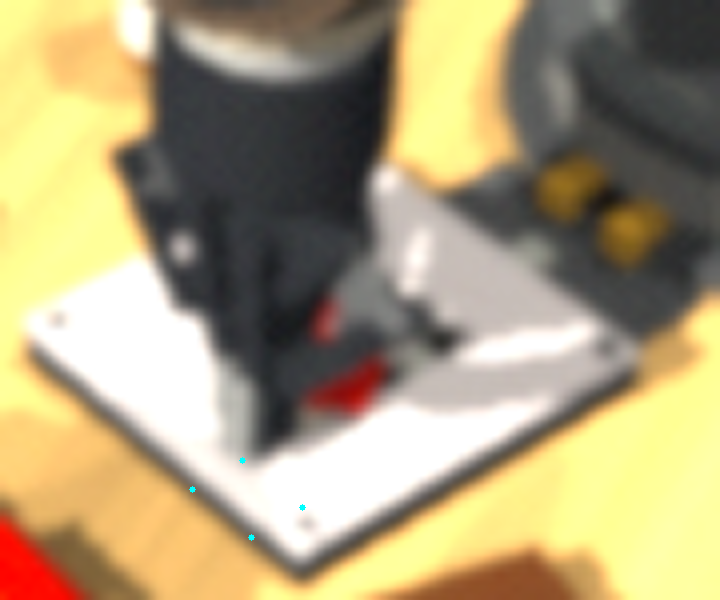

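Run:
```python
from h import *
p=read_camera("side")
for z in(0,.01,.0185,.03,.04):
    W=onz(p,(np.array([[222,445],[245,452],[270,448]])+.5)/8-.5+[270,200],z)
    print(z,((W[:,:2]-q[:2])@R2*1000).round(1).tolist())
s=sensors.state();print(s["ee_pos"],((s["ee_pos"][:2]-q[:2])@R2*1000).round(1),s["gripper_width"],s["wrist_force"])
```

```text
0 [[4.0, 52.6], [-3.3, 49.0], [-7.1, 41.3]]
0.01 [[-3.9, 60.0], [-11.1, 56.4], [-14.8, 48.8]]
0.0185 [[-10.6, 66.3], [-17.7, 62.7], [-21.4, 55.2]]
0.03 [[-19.6, 74.8], [-26.7, 71.3], [-30.3, 63.9]]
0.04 [[-27.5, 82.2], [-34.5, 78.8], [-38.0, 71.4]]
[0.50271291 0.10910607 0.01931256] [-19.9  63.1] -0.00020366240123828017 [-0.36077132  0.20320824  0.61070838]
```

Run:
```python
from h import *
f0=F();manip.move_straight(w(-20,63,13),rate=.06)
z=12
while z>-4:
    manip.move_straight(w(-20,63,z),rate=.04);d=(F()-f0)[2]
    print(z,round(d,1),round(sensors.state()["ee_pos"][2]*1000,2))
    if abs(d)>3:break
    z-=1
manip.move_straight(w(-20,63,z+10),rate=.06)
print(sensors.state()["t"])
```

```text
12 -0.4 11.91
11 -0.6 10.97
10 -0.2 9.95
9 -0.4 8.92
8 -0.8 7.93
7 12.4 7.73
15.5583
```

Contact came at TCP z = 7.7 mm, so the tips are about 11 mm behind the TCP, the opposite sign to what was stated. I'll push at TCP z = 17 mm, which puts the tips at about 28 mm.

Run:
```python
from h import *
f0=F();np.save("f0.npy",f0)
ys=[40,20,8,5,3]+list(np.arange(1.5,-14,-1.5))
ok=push([(-20,y,17) for y in ys],9,1,f0)
e=sensors.state();print(ok,((e["ee_pos"][:2]-q[:2])@R2*1000).round(2),e["t"])
p=read_camera("side")
I=cv2.resize(np.clip(p["pixels"][200:275,270:360,::-1]*1.5,0,255).astype(np.uint8),None,fx=8,fy=8,interpolation=cv2.INTER_CUBIC)
cv2.imwrite("pics/g.png",I)
```

```text
(-20, 40) [ 0.3 -0.1  0.8]
(-20, 20) [ 0.6 -0.2 -0.2]
(-20, 8) [ 0.4 -0.4 -0.4]
(-20, 5) [ 0.4  1.2 -0.1]
(-20, 3) [0.6 1.  0.7]
(-20, np.float64(1.5)) [0.5 1.2 1.7]
(-20, np.float64(0.0)) [0.3 0.3 1. ]
(-20, np.float64(-1.5)) [0.9 1.8 0.9]
(-20, np.float64(-3.0)) [0.2 5.3 2.3]
(-20, np.float64(-4.5)) [ 0.5 12.2  6.4]
True [-18.81  -3.46] 19.5917
```

View pics/g.png

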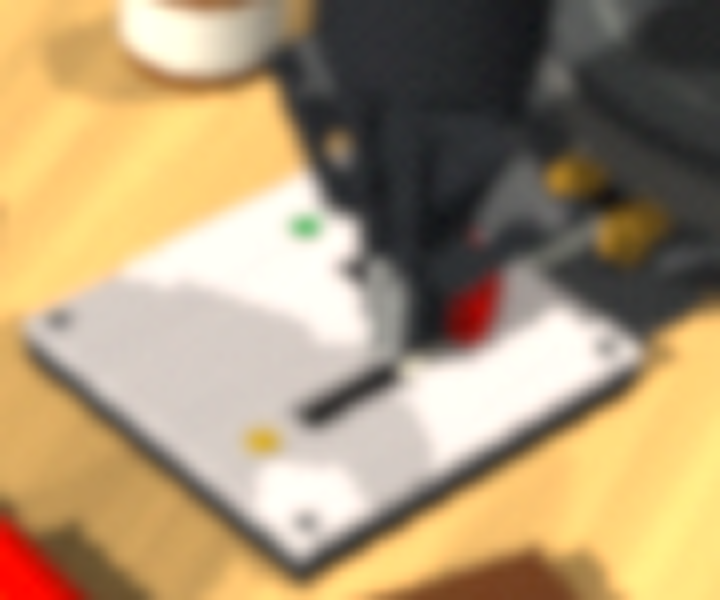

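The knob is at the corner (470,310), the bolt rod is out at (570,245), and the slot behind it is clear. Next I'll go round to the −x side and push along +x.

Run:
```python
from h import *
manip.move_straight(w(-20,8,17),rate=.08)
manip.move_straight(w(-20,8,62),rate=.2)
manip.move_straight(w(-63,-26,62),rate=.2)
manip.move_straight(w(-63,-26,17),rate=.12)
f0=F();print(sensors.state()["t"],f0)
xs=[-50,-30,-15,-10,-7,-5]+list(np.arange(-3.5,14,1.5))
ok=push([(x,-26,17) for x in xs],9,0,f0)
e=sensors.state();print(ok,((e["ee_pos"][:2]-q[:2])@R2*1000).round(2),e["t"])
p=read_camera("side")
I=cv2.resize(np.clip(p["pixels"][200:275,270:360,::-1]*1.5,0,255).astype(np.uint8),None,fx=8,fy=8,interpolation=cv2.INTER_CUBIC)
cv2.imwrite("pics/i.png",I)
```

```text
21.275 [-0.02253025 -0.36374661 -0.32318614]
(-50, -26) [-0.4  0.5  2.1]
(-30, -26) [-0.5  0.4 -0.1]
(-15, -26) [ 0.7 -0.2  0.1]
(-10, -26) [0.2 0.  0. ]
(-7, -26) [-0.5  1.5  0.2]
(-5, -26) [-0.9  0.6  1. ]
(np.float64(-3.5), -26) [-0.7  0.7  0.4]
(np.float64(-2.0), -26) [0.2 0.4 0.1]
(np.float64(-0.5), -26) [ 0.4 -0.1  0.8]
(np.float64(1.0), -26) [-3.7  1.3  2.6]
(np.float64(2.5), -26) [-7.3  0.5  6. ]
(np.float64(4.0), -26) [-11.2   1.2  10.7]
True [  1.94 -26.31] 25.6417
```

View pics/i.png

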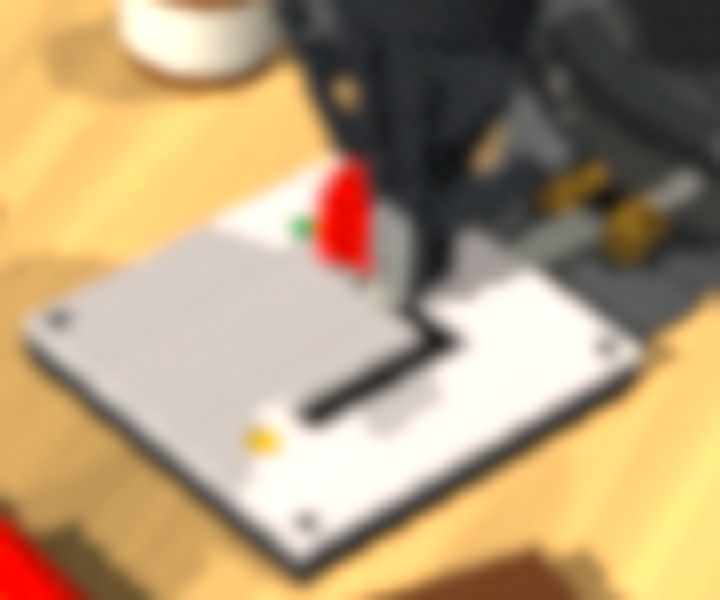

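The knob is at (345,215) next to the green dot, hard against its stop, and the bolt is through to the ring. I'll retreat, check the numbers and hand in.

Run:
```python
from h import *
manip.move_straight(w(-12,-26,17),rate=.06)
manip.move_straight(w(-12,-26,80),rate=.2)
manip.move_straight(w(-60,30,180),rate=.25)
p=read_camera("side");I=p["pixels"].astype(int)
m=(I[...,0]>110)&(I[...,1]<60)&(I[...,2]<60);m[:,:290]=0;m[:205]=0;m[262:]=0;m[:,365:]=0
ys,xs=np.nonzero(m);W=onz(p,[[xs.mean(),ys.mean()]],.040)
x=((W[:,:2]-q[:2])@R2*1000)[0];print(m.sum(),x,sensors.state()["t"])
if x[0]>15: manip.dwell(.3);print(job.finish_job())
```

```text
99 [ 26.89477531 -27.25906887] 27.275
the job is handed in; nothing more can be done
None
```

The turntable is locked: the knob was pushed to the corner, driving the bolt out into the ring, then along the short arm to its stop. The last camera check put it at about (27, −27) mm in the lock_gate frame, and the job was handed in at about 27.6 s of the 42 s allowed; no verdict came back.

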